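# Check the seal of a jar lid with a sprung probe

## Task

Lift the orange-handled seal probe up and off its two-pronged hook, then set its brass tip on the red spot on the leaning jar's green lid, with the probe square to the lid (in line with the leaning jar), and press lightly until the sprung tip is pushed in about half way. Hold it steadily like that for two seconds and finish still gripping the probe and pressing it there: do not put it down. Do not shift the jar on its rest or push hard on it, and leave the other things alone.

Things in the scene. Friction and masses are not known exactly. Their poses are not given: they have to be found in the camera images.
- probe: Probe, 0.14 kg, hanging tip down by its collar. Origin: middle of the collar's underside; z axis runs up from tip to handle. Collar 34 dia, z 0 to 5; orange handle 24 x 24 square (sides along body x, y), z 5 to 67: grip its flats from above. Below: steel stem 14 dia (17 at its foot) to z = -85, brass sprung tip 8 dia, round end, to z = -107 when out.
- probe_tip (a point): The lowest point of the probe's brass sprung tip: on the probe's axis, 107 mm below the probe's origin when the tip is out; it moves up the probe as it is pushed in.
- plunger (a joint): How far the sprung tip is pushed into the probe, m: 0 = out, 0.010 = fully in. Spring: about 1.1 N to start moving, plus 0.4 N per mm (3.1 N half way, 5.1 N fully in; beyond that the tip is rigid).
- hook_stand: Fixed stand. Origin: centre of the underside of its base, 84 (x) x 76 x 12. A post at x = +32 carries two level prongs pointing to the stand's -x, either side of the probe's stem (gap 18, 36 over both), tops at z = 162, ends at x = -50 turned up to z = 168, the highest point. The collar rests on the prongs at x = -25: lift 10 or more, then move to the stand's -x.
- rest: Fixed wooden rest, base 84 x 84; origin at the centre of its underside. Its deck, centre 34 above the worktop, leans 20 degrees towards the rest's -x (robot's side), with low lips (up to 12) at front and sides; the jar stands on it. Beware: a microwave 360 high stands beyond the worktop's right half, front at x = 0.53 m, from y = -0.12 m rightwards.
- jar: Glass jar with a flat green lid, 70 dia x 101 tall, about 0.32 kg, standing loose on the sloped deck. Origin: centre of its underside; z axis out through the lid, square to it (leaning 20 degrees from vertical).
- spot (a point): Centre of the red round sticker, 16 dia, flat on the jar's lid, 12 mm off the lid's centre, 101 mm along the jar's axis from the jar's origin. Its z axis is the outward normal of the lid.
- tin_tall: upright food tin with a green and white label, 57 dia x 72 tall mm; a bystander; origin at the centre of its underside.
- spice_jar: small spice jar with a yellow cap, 42 dia x 96 tall mm; a bystander; origin at the centre of its underside.
- bottle: small white bottle with a blue cap, 47 dia x 84 tall mm; a bystander; origin at the centre of its underside.
- mug: cream mug with a teal band and a handle, 83 x 117 x 94 mm; a bystander; origin at the centre of its underside.
- tin_flat: low metal tin, 87 dia x 40 tall mm; a bystander; origin at the centre of its underside.
- shaker: square glass shaker with a red cap, 52 x 52 x 88 mm; a bystander; origin at the centre of its underside.
There are look-alikes about, which are no part of the job. There is more than one size of the probe; the one meant has the size given above.

How it is judged:
By the outcome, as a careful person would: the job done as asked, in the order asked, and still so for the second after the job is handed in, while the arm keeps its last pose, push and grip.
It also fails if it takes over 54 s, if anything falls off the work surface, if the arm or the gripper's body presses on something with over 40 N, if the wrist force passes 120 N, or if a joint passes its speed limit or range.

## Robot

A 6-joint arm with a two-finger parallel gripper is mounted at the origin on a cart in front of the work surface, level with it; the furniture and walls round the work are solid. World frame = base frame: x ahead of the robot, y to its left, z up, the work surface at z = 0. Lengths are in m, angles in rad, forces in N, time in s.
With the tool pointing down it reaches from about 0.375 to 0.825 m from the base axis. Payload 5.5 kg.
Tool frame: the origin (TCP) lies between the finger pads; the fingertips stand 25 mm ahead of it and the grasp point (between the pads) lies 6 mm ahead of it (tcp_to_tips is the distance from the TCP to the fingertips, in m); z points along the fingers, y is the line along which they close (so a half turn about z gives the same grasp; the last joint's range is limited). The gripper opens to 85 mm and grips with 20 to 120 N. Pads are 22 mm wide; open, the fingers measure 114 mm over their backs; the gripper's body (76 mm by 85 mm) begins 54 mm behind the grasp point. The pads swing forward as they close: fully open they stand 13 mm farther back than shut.
Start: joints at [-1.125, 0.314, -0.047, 1.21, 0, 1.571], TCP at [0.259, -0.541, 0.256] pointing down, gripper open.
Joint ranges: [-2.67, 2.67], [-0.69, 1.73], [-1.03, 1.25], [-2.08, 2.16], [-1.42, 1.45], [-3.14, 3.14]. Speed limits (rad/s): [2.39, 2.39, 3.01, 3.14, 3.14, 3.14].

## Interface

Orientations are given as [roll, pitch, yaw] about the fixed x, y, z axes, in that order (R = Rz(yaw) Ry(pitch) Rx(roll)).
In Python, from station import sense, read_camera, hand_in, tcp_to_tips gives the robot as it stands.
- The arm moves only by the tool carry_out, never from a script. Its argument "series" is a list that holds one entry, the list of rows, each a list of 7 numbers: the shift along the tool's x, y, z in mm, then the turn, a rotation vector about the tool's x, y, z in rad, then the opening, from 0 (shut) to 1 (fully open). A call has 1 to 10 rows; each row is the pose to reach, as a shift and turn from the pose commanded when the call began, along the tool's axes at that moment; what a row does not reach only later rows make up. A row lasts 1/12 s, in which the tool goes at most 41.7 mm and 7.16 degrees, less where a joint would pass 70% of its speed; a pose out of reach is approached as far as the arm can. A call with a gripper value outside its range is refused whole. The fingers move at their own pace and stop on an object; "squeeze" is the grip in N (left out, the last holds). Time passes only in rows, so rows that repeat a pose let the fingers close. It gives the time, the measured TCP pose, the force, the opening and the grip force at its end, in the units of the state.
- sense(): the state, without advancing time (a new reading comes with each control period).
- read_camera(name): name is "scene" or "side" or "wrist"; returns a dict with "image" (400x640x3 uint8, red, green, blue), "mtx" (3x3 intrinsics, pixels), "origin" and "orientation" of the camera in the world. Camera axes: x right, y up, looking along -z (the intrinsics and any distortion apply to the point x, -y, -z); pixel columns grow to the right and rows downward; lengths in m; the calibration is good to about 2 mm. A picture is of the moment at which its call begins. There is no depth.
- hand_in(): hands the job in; it is judged then, once.
The state is a dict: "time": time; "qpos": joint angles; "qvel": joint speeds; "joint_efforts": joint torques, N m; "tool_pos": TCP position; "tool_rot": TCP orientation; "wrist_force": force on the tool from outside, world axes, zero at the start; "wrist_torque": the same for the moment, N m; "width": finger opening in m; "finger_force": force on a finger pad.
Only numpy, scipy, OpenCV 4.12 (cv2) and the standard library are available. Lean on these libraries where they do the work, as an engineer would, in place of code of your own. Each camera call takes 0.05 s, during which the arm holds its last target. There are 200 camera calls.

## Working session

There is one attempt and no reset: what is moved stays moved. The work goes in short steps, Python scripts to look and compute and a tool call to move; the robot and the scene stay as the last step left them, time stands still between calls to the robot, and variables do not carry over. Pictures are saved under pics/ and viewed, at most 10 in all, crops included, and the job is handed in when it is done.

Besides the shell and the picture viewer there is one more tool, called after "Call:" as name([rows], argument=value, ...), one row to a line, values as JSON. carry_out: Moves the arm, as the interface text tells. Its arguments: {"type":"object","properties":{"series":{"type":"array","items":{"type":"array","items":{"type":"array","items":{"type":"number"}}}},"squeeze":{"type":"number"}},"required":["series"]}

```bash
mkdir -p pics
cat > h.py <<'E'
import numpy as np, cv2
from station import sense, read_camera, hand_in, tcp_to_tips
from scipy.spatial.transform import Rotation as R
def snap(n,f):
    c=read_camera(n); cv2.imwrite('pics/'+f,c['image'][:,:,::-1]); np.save('pics/'+f[:-4]+'.npy',c,allow_pickle=True); return c
def load(f): return np.load('pics/'+f+'.npy',allow_pickle=True).item()
def rot(o):
    o=np.array(o); return o if o.shape==(3,3) else R.from_euler('xyz',o).as_matrix() if o.shape==(3,) else None
def ray(c,u,v):
    p=cv2.undistortPoints(np.array([[[u,v]]],float),c['mtx'],c.get('dist'))[0,0]
    d=rot(c['orientation'])@np.array([p[0],-p[1],-1]); return np.array(c['origin']),d/np.linalg.norm(d)
def onz(c,u,v,z):
    o,d=ray(c,u,v); return o+d*(z-o[2])/d[2]
def tri(*obs):
    A=np.zeros((3,3));b=np.zeros(3)
    for c,u,v in obs:
        o,d=ray(c,u,v);P=np.eye(3)-np.outer(d,d);A+=P;b+=P@o
    x=np.linalg.solve(A,b)
    return x,[round(1000*np.linalg.norm((np.eye(3)-np.outer(ray(*k)[1],ray(*k)[1]))@(x-ray(*k)[0])),1) for k in obs]
def proj(c,p):
    q=rot(c['orientation']).T@(np.array(p)-c['origin']); q=np.array([q[0],-q[1],-q[2]]); q=c['mtx']@(q/q[2]); return q[:2]
E
python3 - <<'E'
from h import *
a=snap('scene','sc0.png');b=snap('side','si0.png')
for c in(a,b):print({k:v for k,v in c.items() if k!='image'})
print(sense())
E
```

```text
{'mtx': array([[440.2555076 ,   0.        , 320.25769185],
       [  0.        , 440.2555076 , 205.88606717],
       [  0.        ,   0.        ,   1.        ]]), 'origin': array([-0.17363273,  0.46414003,  0.99624459]), 'orientation': array([ 0.8608961 ,  0.01304303, -2.30469466])}
{'mtx': array([[490.58669026,   0.        , 311.98717394],
       [  0.        , 490.58669026, 203.20949523],
       [  0.        ,   0.        ,   1.        ]]), 'origin': array([-0.47577533, -1.12480565,  0.76783169]), 'orientation': array([ 1.13319747,  0.02434763, -0.87364293])}
{'time': 0.1, 'qpos': array([-1.12501273e+00,  3.14183509e-01, -4.79640533e-02,  1.21019095e+00,
       -2.07677211e-05,  1.57078984e+00]), 'qvel': array([-0.00057664, -0.00013176,  0.00102098,  0.00042889,  0.00017991,
       -0.00173583]), 'joint_efforts': array([ 5.05140633e-04, -5.40766919e+01,  3.40540802e+01,  1.12067460e-02,
        1.02024351e-04, -8.12507011e-06]), 'tool_pos': array([ 0.25849003, -0.54094124,  0.25551043]), 'tool_rot': array([-3.14005047e+00,  2.07576943e-05,  4.45790113e-01]), 'wrist_force': array([-0.09519761,  0.01653501,  0.45254682]), 'wrist_torque': array([ 0.02323532, -0.01821207, -0.02875657]), 'finger_force': 0.0, 'width': 0.08548811424544411}
```

View pics/sc0.png

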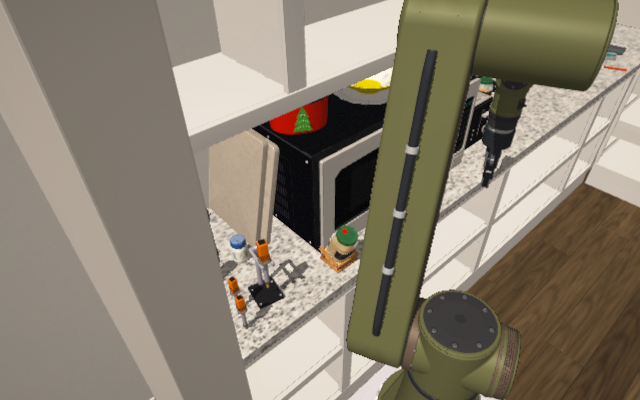

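View pics/si0.png

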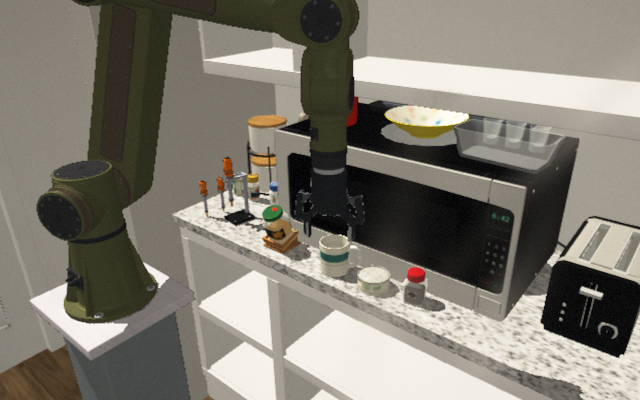

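The scene view shows a hanging probe (263,250), two other orange handles (233,285) and (240,302), and the jar lid (346,237). In the side view the same items are at (228,165), (221,185), (203,187) and (272,213). I'll view an enlarged crop of each.

Run:
```python
from h import *
a=load('sc0');b=load('si0')
A=cv2.resize(a['image'][215:340,205:375],None,fx=4.6,fy=4.6,interpolation=cv2.INTER_CUBIC)[:290*2]
B=cv2.resize(b['image'][145:260,180:320],None,fx=5,fy=5,interpolation=cv2.INTER_CUBIC)
cv2.imwrite('pics/ca.png',A[:,:,::-1]);cv2.imwrite('pics/cb.png',B[:,:,::-1])
def blobs(c,lo,hi,n):
    h=cv2.cvtColor(c['image'],cv2.COLOR_RGB2HSV);m=cv2.inRange(h,lo,hi)
    _,_,s,ce=cv2.connectedComponentsWithStats(m)
    print(n,[(s[i].tolist(),ce[i].round(1).tolist()) for i in range(1,len(s)) if s[i][4]>15 and s[i][1]>140 and s[i][0]<400])
for c in(a,b):
    blobs(c,(6,170,110),(14,255,255),'orange');blobs(c,(65,120,30),(85,255,200),'green');blobs(c,(0,170,90),(4,255,255),'red')
print(tri((a,263,250),(b,228,165)),tri((a,346,233),(b,272,211)),tri((a,240,301),(b,203,187)),tri((a,233,284),(b,221,185)))
```

```text
orange [([256, 240, 13, 23, 176], [262.5, 251.5]), ([320, 247, 13, 15, 16], [326.2, 254.1]), ([339, 258, 12, 10, 20], [344.6, 262.2]), ([228, 279, 10, 14, 86], [232.6, 285.3]), ([235, 296, 11, 16, 96], [240.2, 303.7])]
green [([342, 228, 13, 15, 87], [348.6, 235.3])]
red []
orange [([223, 158, 10, 19, 116], [227.3, 166.4]), ([217, 178, 7, 13, 52], [220.0, 184.0]), ([200, 182, 7, 13, 62], [202.7, 187.4])]
green [([264, 209, 18, 8, 62], [272.2, 212.9]), ([321, 253, 10, 8, 35], [325.1, 256.6])]
red []
(array([0.49484159, 0.06836033, 0.2035551 ]), [np.float64(3.5), np.float64(3.5)]) (array([ 0.44602017, -0.17714873,  0.1300981 ]), [np.float64(0.1), np.float64(0.1)]) (array([0.46360389, 0.17090831, 0.11327382]), [np.float64(0.9), np.float64(0.9)]) (array([0.52640465, 0.15111843, 0.10481343]), [np.float64(1.4), np.float64(1.4)])
```

View pics/ca.png

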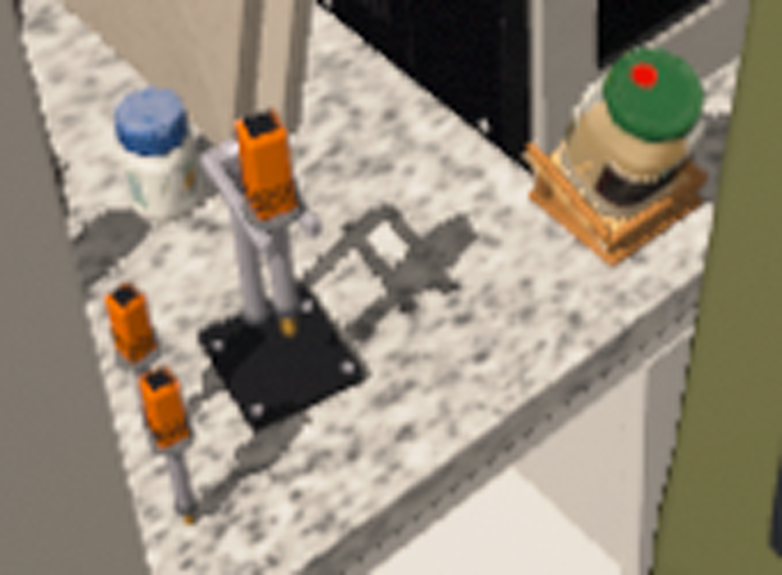

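View pics/cb.png

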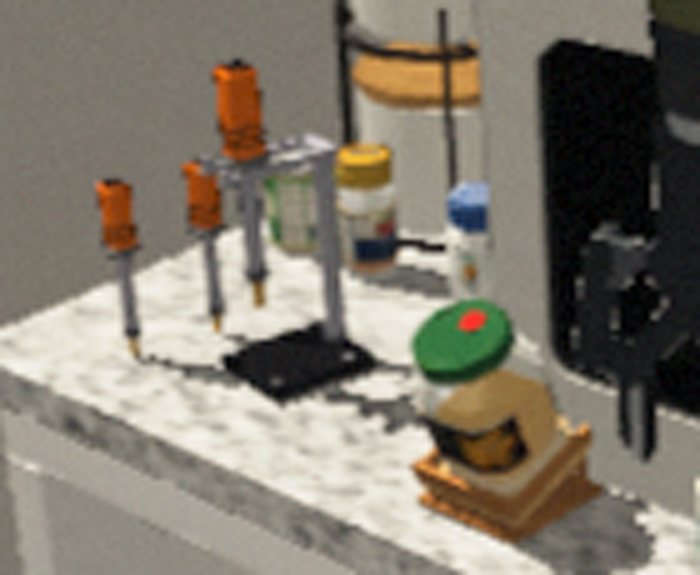

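```bash
cat >> h.py <<'E'
def move(p,Rt):
    s=sense();R0=rot(s['tool_rot']);d=R0.T@(np.array(p)-s['tool_pos'])*1000;w=R.from_matrix(R0.T@Rt).as_rotvec()
    print('shift',d.round(1).tolist(),'turn',w.round(4).tolist())
def down(yaw): return R.from_euler('xyz',[np.pi,0,yaw]).as_matrix()
E
python3 - <<'E'
from h import *
a=load('sc0');b=load('si0')
w=snap('wrist','w0.png');s=sense();T=rot(s['tool_rot'])
print('cam in tool',T.T@(w['origin']-s['tool_pos']),(T.T@rot(w['orientation'])).round(3).tolist(),w['mtx'][0,0])
A=lambda x,y:(205+x/4.6-.4,215+y/4.6-.4);B=lambda x,y:(180+x/5-.4,145+y/5-.4)
print('base',[onz(a,*A(*q),.012)[:2].round(3).tolist() for q in((200,330),(312,290),(368,375),(262,428))])
print('baseB',[onz(b,*B(*q),.012)[:2].round(3).tolist() for q in((222,360),(285,398),(376,358),(320,325))])
print('spot',tri((a,*A(645,75)),(b,*B(473,321))))
print('lidc',tri((a,*A(655,88)),(b,*B(463,338))))
print('toptop',tri((a,*A(260,123)),(b,*B(237,66))))
move([.36,-.25,.34],down(np.arctan2(-.25,.36)+1.571))
E
```

```text
cam in tool [ 0.07575858  0.00023946 -0.11715403] [[-0.001, 0.956, 0.294], [1.0, 0.001, 0.0], [-0.0, 0.294, -0.956]] 331.3901868759004
base [[0.565, 0.091], [0.543, 0.021], [0.468, 0.036], [0.48, 0.106]]
baseB [[0.483, 0.101], [0.471, 0.023], [0.551, 0.017], [0.563, 0.087]]
spot (array([ 0.45303764, -0.17869882,  0.13399888]), [np.float64(1.2), np.float64(1.2)])
lidc (array([ 0.44423711, -0.17932814,  0.12729994]), [np.float64(0.0), np.float64(0.0)])
toptop (array([0.49634195, 0.06888085, 0.23003992]), [np.float64(1.1), np.float64(1.1)])
shift [217.0, -218.9, -84.1] turn [-0.0013, -0.0003, -0.5182]
```

Call:
carry_out([
  [[0,0,-84,0,0,0,1],[30,-30,-84,0,0,-0.08,1],[60,-60,-84,0,0,-0.15,1],[90,-90,-84,0,0,-0.22,1],[120,-120,-84,0,0,-0.29,1],[145,-145,-84,0,0,-0.36,1],[170,-170,-84,0,0,-0.43,1],[195,-195,-84,0,0,-0.48,1],[217,-219,-84,0,0,-0.518,1],[217,-219,-84,0,0,-0.518,1]],
], squeeze=60)

```text
time: 0.98
tool_pos: [0.3609, -0.2455, 0.3404]
tool_rot: [-3.141, -0.002, 0.971]
wrist_force: [-0.2, -0.5, -0.0]
width: 0.0852
finger_force: 0.0
```

Run:
```python
from h import *
w=snap('wrist','w1.png');s=sense();print(s['tool_pos'],s['tool_rot'],s['qpos'].round(3),s['wrist_force'])
print(proj(w,[.453,-.179,.134]),proj(w,[.496,.069,.23]))
```

```text
[ 0.36056819 -0.24775917  0.34044051] [ 3.14151995e+00 -2.99735897e-04  9.68718099e-01] [-0.602 -0.017 -0.245  1.343  0.     1.571] [0.03614949 0.22114965 0.55924608]
[365.16866341  64.9098762 ] [ 167.29285463 -535.54681736]
```

View pics/w1.png

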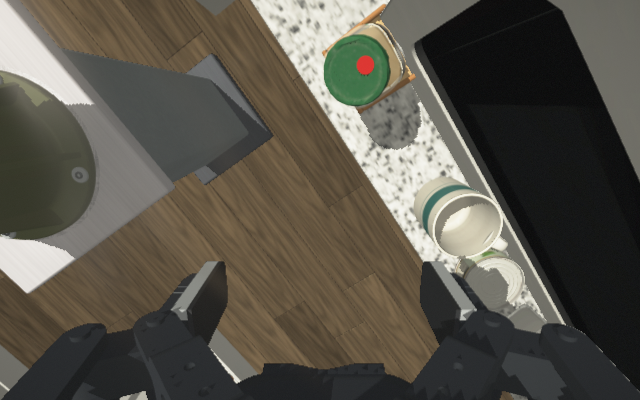

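The lid is at (356,70) with the red spot at (365,65), which matches the triangulated spot. I'll take one closer look on the way past.

Run:
```python
from h import *
move([.385,-.235,.34],down(np.arctan2(-.215,.385)+1.571))
```

```text
shift [24.4, 12.9, 0.4] turn [0.0001, -0.0003, -0.093]
```

Call:
carry_out([
  [[12,6,0,0,0,-0.05,1],[24,13,0,0,0,-0.093,1],[24,13,0,0,0,-0.093,1],[24,13,0,0,0,-0.093,1]],
])

```text
time: 1.37
tool_pos: [0.3843, -0.2385, 0.34]
tool_rot: [-3.141, 0.001, 1.056]
wrist_force: [0.4, -0.4, -0.2]
width: 0.0855
finger_force: 0.0
```

Run:
```python
from h import *
w=snap('wrist','w2.png');s=sense();print(s['tool_pos'],s['tool_rot'])
print(proj(w,[.453,-.179,.134]))
u,v=map(int,proj(w,[.453,-.179,.11]));
v0=max(0,v-75);u0=u-100
C=cv2.resize(w['image'][v0:v0+150,u0:u0+200],None,fx=4,fy=4,interpolation=cv2.INTER_CUBIC);cv2.imwrite('pics/cw2.png',C[:,:,::-1]);print(u0,v0)
```

```text
[ 0.38398455 -0.23858035  0.34000245] [-3.14077621e+00  5.66809804e-04  1.05513424e+00]
[355.70612133  88.93584319]
253 14
```

View pics/cw2.png

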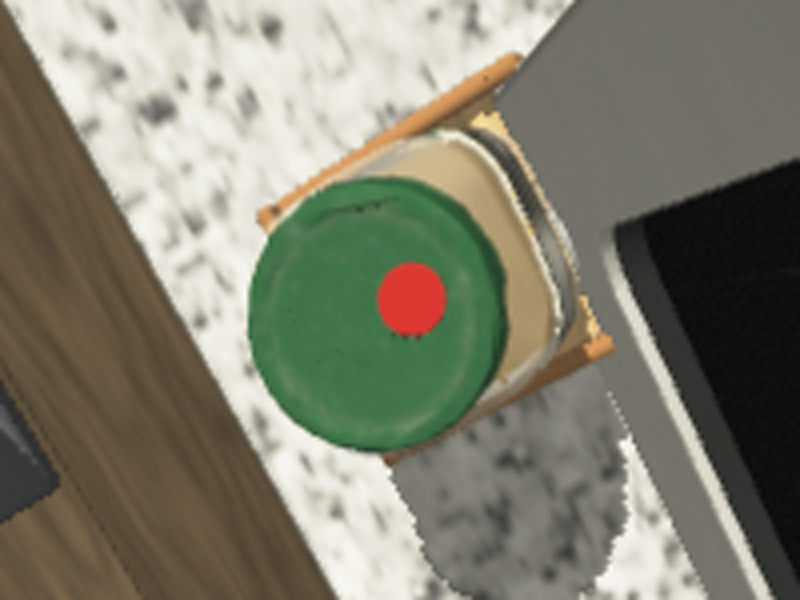

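Wide close view: the spot is at crop (411,298), the lid centre near (375,315), the left lip edge runs (258,215)-(513,55) and the right lip (390,460)-(612,345).

Run:
```python
from h import *
from scipy.optimize import brentq
a=load('sc0');b=load('si0');w=load('w2');w1=load('w1')
W=lambda x,y:(253+x/4-.4,14+y/4-.4)
A=lambda x,y:(205+x/4.6-.4,215+y/4.6-.4);B=lambda x,y:(180+x/5-.4,145+y/5-.4)
for z in(.05,.06,.07):
    p,q=onz(w,*W(516,55),z),onz(w,*W(612,345),z);d=p-q;print(z,p[:2].round(3),q[:2].round(3),1000*np.linalg.norm(d),'yaw',np.degrees(np.arctan2(-d[0],d[1])))
for e in(((262,208),(510,52)),((390,460),(610,347))):
    n=np.cross(ray(w,*W(*e[0]))[1],ray(w,*W(*e[1]))[1])
    f=lambda y:n@[np.cos(y)*np.cos(np.radians(20)),np.sin(y)*np.cos(np.radians(20)),np.sin(np.radians(20))]
    print('lip yaw',np.degrees(brentq(f,-1,1)))
h=cv2.cvtColor(w['image'],cv2.COLOR_RGB2HSV);m=cv2.inRange(h,(0,150,120),(5,255,255))
_,_,s,ce=cv2.connectedComponentsWithStats(m);i=1+s[1:,4].argmax();print(s[i],ce[i])
print('spot',tri((a,*A(645,75)),(b,*B(473,321)),(w,*ce[i])),onz(w,*ce[i],.134))
print('lidc',tri((a,*A(655,88)),(b,*B(463,338)),(w,*W(375,315))))
move([.47,.07,.34],down(np.arctan2(.07,.47)+1.571))
```

```text
0.05 [ 0.516 -0.138] [ 0.506 -0.22 ] 83.00319184400936 yaw -6.767291893880203
0.06 [ 0.514 -0.139] [ 0.504 -0.219] 80.96483612416635 yaw -6.767291893880279
0.07 [ 0.511 -0.139] [ 0.502 -0.218] 78.9264804043233 yaw -6.767291893880202
lip yaw -1.1711814381273236
lip yaw -0.340758687669231
[348  80  16  18 238] [355.50840336  88.43277311]
spot (array([ 0.45304676, -0.17862197,  0.13399804]), [np.float64(1.1), np.float64(1.2), np.float64(0.1)]) [ 0.45304684 -0.1785218   0.134     ]
lidc (array([ 0.44442192, -0.17851345,  0.12725664]), [np.float64(0.8), np.float64(0.5), np.float64(1.1)])
shift [310.9, -77.3, -0.1] turn [-0.001, 0.0003, -0.6637]
```

Call:
carry_out([
  [[30,-2,0,0,0,-0.06,1],[65,-5,0,0,0,-0.14,1],[100,-15,0,0,0,-0.22,1],[138,-25,0,0,0,-0.3,1],[176,-38,0,0,0,-0.38,1],[212,-50,0,0,0,-0.46,1],[247,-60,0,0,0,-0.53,1],[280,-70,5,0,0,-0.6,1],[311,-77,10,0,0,-0.664,1],[311,-77,15,0,0,-0.664,1]],
])

```text
time: 2.25
tool_pos: [0.4714, 0.0741, 0.3249]
tool_rot: [3.141, -0.002, 1.726]
wrist_force: [-0.4, -0.0, 0.6]
width: 0.0852
finger_force: 0.0
```

Run:
```python
from h import *
w=snap('wrist','w3.png');s=sense();print(s['tool_pos'],s['tool_rot'],s['qpos'].round(3))
u,v=map(int,proj(w,[.495,.068,.229]));print(u,v)
v0=max(0,v-75);u0=u-100
C=cv2.resize(w['image'][v0:v0+150,u0:u0+200],None,fx=4,fy=4,interpolation=cv2.INTER_CUBIC);cv2.imwrite('pics/cw3.png',C[:,:,::-1]);print(u0,v0)
```

```text
[0.47022364 0.07191692 0.32376756] [-3.13978112e+00  1.12561688e-04  1.72310159e+00] [ 0.152  0.06  -0.204  1.309 -0.     1.57 ]
354 229
254 154
```

View pics/cw3.png

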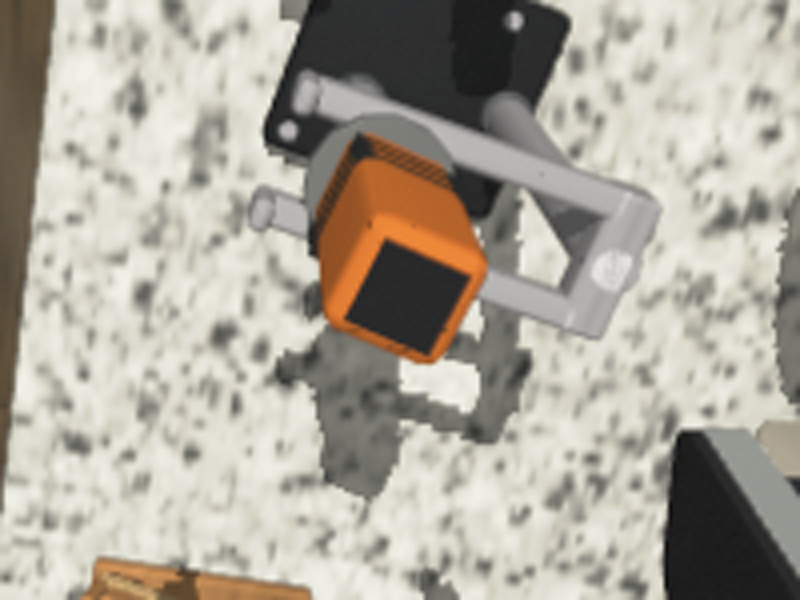

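The probe's black top face has corners at crop (388,238), (475,275), (430,356) and (345,318), and the prongs point to image left.

Run:
```python
from h import *
w=load('w3');W=lambda q:(254+q[0]/4-.4,154+q[1]/4-.4)
P=np.array([onz(w,*W(q),.229) for q in((388,238),(475,275),(430,356),(345,318))])
c=P.mean(0);print('c',c);e=[P[i]-P[i-1] for i in range(4)]
print([round(1000*np.linalg.norm(x),1) for x in e],[round(np.degrees(np.arctan2(x[1],x[0]))%90,1) for x in e])
# collar circle centre z .167 ; prongs
for q in((310,92),(262,208)): print('prong end',onz(w,*W(q),.168)[:2])
for q in((620,190),(590,335)): print('back',onz(w,*W(q),.162)[:2])
yaw=np.median([np.degrees(np.arctan2(x[1],x[0]))%90 for x in e]);s=sense()
ty=np.degrees(s['tool_rot'][2]);k=round((ty-yaw)/90);Y=np.radians(yaw+90*k);print('yaw',yaw,Y)
c=np.append(c[:2],0)
move(c+[0,0,.28],down(Y));move(c+[0,0,.162+.042+.006],down(Y))
```

```text
c [0.49569477 0.06911707 0.229     ]
[np.float64(16.3), np.float64(16.5), np.float64(16.7), np.float64(16.6)] [np.float64(73.0), np.float64(74.9), np.float64(73.3), np.float64(73.3)]
prong end [0.47654942 0.0889495 ]
prong end [0.4703951 0.0619723]
back [0.54813004 0.07637085]
back [0.54927115 0.04151791]
yaw 73.30813779505752 1.2794683730294498
shift [-6.6, 24.8, 43.7] turn [-0.0018, 0.0005, 0.4436]
shift [-6.6, 25.0, 113.7] turn [-0.0018, 0.0005, 0.4436]
```

Call:
carry_out([
  [[-3,12,20,0,0,0.12,1],[-6.5,25,40,0,0,0.24,1],[-6.5,25,44,0,0,0.35,1],[-6.5,25,44,0,0,0.4436,1],[-6.5,25,54,0,0,0.4436,1],[-6.5,25,70,0,0,0.4436,1],[-6.5,25,90,0,0,0.4436,1],[-6.5,25,106,0,0,0.4436,1],[-6.5,25,114,0,0,0.4436,1],[-6.5,25,114,0,0,0.4436,1]],
])

```text
time: 3.13
tool_pos: [0.4945, 0.0668, 0.2094]
tool_rot: [-3.139, 0.002, 1.277]
wrist_force: [-0.9, -0.1, 0.0]
width: 0.0855
finger_force: 0.0
```

Run:
```python
from h import *
s=sense();print(s['tool_pos'],s['tool_rot'],s['wrist_force'],s['time'])
move([.4957,.0691,.21],down(1.2795))
```

```text
[0.49445317 0.06680937 0.20936967] [-3.13855524e+00  1.70940355e-03  1.27696020e+00] [-0.89602447 -0.11228638  0.03893346] 3.1333
shift [2.6, 0.5, -0.6] turn [-0.003, 0.0017, -0.0025]
```

Call:
carry_out([
  [[2,0.5,0,0,0,0,0.6],[2,0.5,0,0,0,0,0.3],[2,0.5,0,0,0,0,0],[2,0.5,0,0,0,0,0],[2,0.5,0,0,0,0,0],[2,0.5,0,0,0,0,0],[2,0.5,0,0,0,0,0],[2,0.5,0,0,0,0,0],[2,0.5,0,0,0,0,0],[2,0.5,0,0,0,0,0]],
], squeeze=60)

```text
time: 3.97
tool_pos: [0.4974, 0.07, 0.2119]
tool_rot: [3.141, -0.001, 1.277]
wrist_force: [-1.4, 0.2, 5.7]
width: 0.0233
finger_force: 60.3
```

Run:
```python
from h import *
s=sense();print(s)
```

```text
{'time': 3.9667, 'qpos': array([ 1.39753552e-01,  1.53690520e-01, -3.54439386e-01,  1.06156685e+00,
        1.17577753e-04,  2.00399553e+00]), 'qvel': array([-3.79951550e-05, -6.93669934e-04, -1.33680632e-03, -8.33515348e-04,
        1.14435922e-04, -5.51954733e-04]), 'joint_efforts': array([-1.88249275e-01, -3.98137915e+01,  3.08538222e+01, -4.15260158e-01,
       -1.30880345e-01,  6.08776361e-03]), 'tool_pos': array([0.49741207, 0.07000756, 0.21193105]), 'tool_rot': array([ 3.14064401e+00, -5.68292329e-04,  1.27735101e+00]), 'wrist_force': array([-1.40830358,  0.18503215,  5.65978218]), 'wrist_torque': array([0.07967806, 0.21574625, 0.02925399]), 'finger_force': 60.28572499752045, 'width': 0.023307226786423017}
```

Run:
```python
from h import *
w=load('w3');g=cv2.cvtColor(w['image'],cv2.COLOR_RGB2GRAY)
W=lambda q:(254+q[0]/4-.4,154+q[1]/4-.4)
for z,p,q in((.162,(330,75),(640,183)),(.162,(330,117),(610,213)),(.162,(485,297),(590,335)),(.162,(490,270),(570,297)),(.162,(262,208),(590,322)),(.162,(310,92),(628,200)),(.012,(275,140),(490,215))):
    d=onz(w,*W(q),z)-onz(w,*W(p),z);print(z,np.degrees(np.arctan2(d[1],d[0])).round(1),1000*np.linalg.norm(d))
s=sense();T=rot(s['tool_rot'])
y=np.radians(-14);print('stand -x in tool per mm',T.T@np.array([-np.cos(y),-np.sin(y),0]))
```

```text
0.162 -10.6 72.8061807610274
0.162 -10.5 66.16896488038506
0.162 -12.0 26.14298251892326
0.162 -10.6 19.545565764032553
0.162 -11.2 79.45878470796818
0.162 -10.2 74.69337150738639
0.012 -11.0 77.92518731789721
stand -x in tool per mm [-4.90794924e-02 -9.98794399e-01 -9.75395786e-04]
```

Call:
carry_out([
  [[0,0,-5,0,0,0,0],[0,0,-12,0,0,0,0],[0,0,-20,0,0,0,0],[0,0,-22,0,0,0,0],[0,0,-22,0,0,0,0],[0,0,-22,0,0,0,0]],
])

```text
time: 4.47
tool_pos: [0.4972, 0.0699, 0.2335]
tool_rot: [3.141, -0.0, 1.277]
wrist_force: [-0.5, 0.1, -2.4]
width: 0.0232
finger_force: 59.6
```

Run:
```python
from h import *
s=sense();print(s['tool_pos'],s['tool_rot'],s['wrist_force'],s['wrist_torque'],s['width'])
```

```text
[0.49718917 0.06985932 0.23346231] [ 3.14121018e+00 -1.52338824e-04  1.27717769e+00] [-0.50096869  0.13663509 -2.39491368] [-0.01331151 -0.01244783 -0.00343019] 0.023242161346655972
```

Call:
carry_out([
  [[-1,-10,0,0,0,0,0],[-2.5,-25,0,0,0,0,0],[-4.5,-42,0,0,0,0,0],[-6.5,-60,0,0,0,0,0],[-7,-68,0,0,0,0,0],[-7,-70,-20,0,0,0,0],[-7,-70,-50,0,0,0,0],[-7,-70,-85,0,0,0,0],[-7,-70,-90,0,0,0,0],[-7,-70,-90,0,0,0,0]],
])

```text
time: 5.3
tool_pos: [0.4294, 0.0837, 0.3256]
tool_rot: [3.137, -0.002, 1.277]
wrist_force: [-0.7, -0.1, -2.5]
width: 0.0234
finger_force: 59.8
```

Run:
```python
from h import *
s=sense();print(s['tool_pos'],s['tool_rot'],s['wrist_force'],s['wrist_torque'],s['width'],s['qpos'])
n=np.array([-np.sin(np.radians(20))*np.cos(np.radians(-3)),-np.sin(np.radians(20))*np.sin(np.radians(-3)),np.cos(np.radians(20))])
spot=np.array([.453,-.1786,.134])
for L in(.0,.05):
    p=spot+n*(.157+L)
    # tool x tangential (left)
    for az in(-20,0,20):
        q1=np.arctan2(p[1],p[0]); y=q1+np.pi/2+np.radians(az); z=-n; x=np.array([np.cos(y),np.sin(y),0]);x-=x@z*z;x/=np.linalg.norm(x);T=np.c_[x,np.cross(z,x),z]
        print(L,az,p.round(3));move(p,T)
```

```text
[0.42935555 0.08374172 0.32555784] [ 3.13718782e+00 -2.25582073e-03  1.27732320e+00] [-0.65683962 -0.14942951 -2.45589363] [0.01932524 0.01344382 0.04167005] 0.023440553754317257 [ 1.92666728e-01 -1.93638873e-02 -2.80711006e-01  1.30450075e+00
 -6.35585342e-05  2.05694099e+00]
0.0 -20 [ 0.399 -0.176  0.282]
shift [-257.2, 46.2, 43.6] turn [-0.3113, 0.1533, 0.4351]
0.0 0 [ 0.399 -0.176  0.282]
shift [-257.2, 46.2, 43.6] turn [-0.3302, 0.0979, 0.0998]
0.0 20 [ 0.399 -0.176  0.282]
shift [-257.2, 46.2, 43.6] turn [-0.3424, 0.0425, -0.2266]
0.05 -20 [ 0.382 -0.175  0.329]
shift [-261.2, 29.8, -3.4] turn [-0.3104, 0.1556, 0.4492]
0.05 0 [ 0.382 -0.175  0.329]
shift [-261.2, 29.8, -3.4] turn [-0.3295, 0.1002, 0.1134]
0.05 20 [ 0.382 -0.175  0.329]
shift [-261.2, 29.8, -3.4] turn [-0.342, 0.0448, -0.2132]
```

Call:
carry_out([
  [[-25,3,-10,-0.03,0.01,0.01,0],[-58,6,-15,-0.07,0.02,0.025,0],[-92,10,-15,-0.11,0.034,0.04,0],[-126,14,-15,-0.16,0.05,0.054,0],[-160,18,-15,-0.2,0.06,0.07,0],[-194,22,-12,-0.25,0.075,0.084,0],[-228,26,-8,-0.29,0.09,0.1,0],[-250,29,-5,-0.33,0.1,0.113,0],[-261,30,-3.5,-0.33,0.1,0.113,0],[-261,30,-3.5,-0.33,0.1,0.113,0]],
])

```text
time: 6.13
tool_pos: [0.379, -0.1766, 0.3242]
tool_rot: [2.82, -0.116, 1.177]
wrist_force: [0.4, 0.2, -2.3]
width: 0.0237
finger_force: 59.9
```

Run:
```python
from h import *
w=snap('wrist','w4.png');s=sense();T=rot(s['tool_rot']);print(s['tool_pos'],T[:,2],s['wrist_force'],s['qpos'].round(3))
spot=np.array([.453,-.1786,.134])
print('spot px',proj(w,spot),'tip px',proj(w,s['tool_pos']+T[:,2]*.157),'spot in tool',T.T@(spot-s['tool_pos']))
```

```text
[ 0.37971309 -0.17554325  0.32472279] [ 0.33466138 -0.01858764 -0.94215512] [-0.09838538  0.78074713 -1.99761468] [-0.55  -0.312 -0.572  1.007  0.16   1.457]
spot px [327.59701686 175.67184238] tip px [323.04581321 190.88911403] spot in tool [0.00275152 0.00449844 0.20427357]
```

View pics/w4.png

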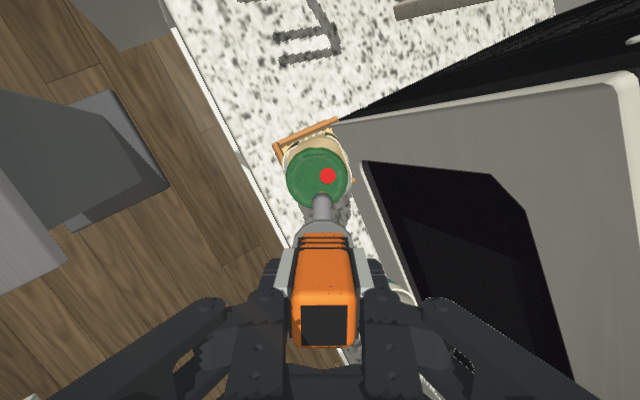

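The spot shows at (328,176), where predicted, and the stem foot at (321,197) just short of it. I'll check the lid normal from the unobstructed lid outline, then go closer.

```bash
cat > t.py <<'E'
from h import *
def N(y,t=20): t,y=np.radians(t),np.radians(y); return np.array([-np.sin(t)*np.cos(y),-np.sin(t)*np.sin(y),np.cos(t)])
spot=np.array([.453,-.1786,.134])
def target(L,n,az=0,TIP=.157,sp=spot):
    p=sp+n*(TIP+L);y=np.arctan2(p[1],p[0])+np.pi/2+np.radians(az);z=-n;x=np.array([np.cos(y),np.sin(y),0]);x-=x@z*z;x/=np.linalg.norm(x)
    return p,np.c_[x,np.cross(z,x),z]
E
python3 - <<'E'
from t import *
w=load('w2');h=cv2.cvtColor(w['image'],cv2.COLOR_RGB2HSV);m=cv2.inRange(h,(60,100,25),(90,255,255))|cv2.inRange(h,(0,150,120),(5,255,255))
m[:, :300]=0;m[160:]=0;m[:,400:]=0
cs=max(cv2.findContours(m,0,1)[0],key=cv2.contourArea);H=cv2.convexHull(cs)[:,0].astype(float)
for y in(-12,-7,-3,0,5,10):
  for t in(20,):
    n=N(y,t);x=np.cross([0,1,0],n);x/=np.linalg.norm(x);yy=np.cross(n,x);Q=[]
    for u,v in H:
        o,d=ray(w,u,v);p=o+d*((spot-o)@n)/(d@n)-spot;Q.append([p@x*1000,p@yy*1000])
    c,ax,an=cv2.fitEllipse(np.array(Q,np.float32));print(y,np.round(c,1),np.round(ax,1),round(an))
w=load('w4');s=sense();T=rot(s['tool_rot'])
print('foot px',proj(w,s['tool_pos']+T[:,2]*.135),'collar',proj(w,s['tool_pos']+T[:,2]*.05))
move(*target(.012,N(-3)))
E
```

```text
-12 [-10.3   0.5] [59.7 61.9] 87
-7 [-10.3   0.5] [59.6 62. ] 93
-3 [-10.3   0.4] [59.6 62.1] 98
0 [-10.3   0.3] [59.5 62.2] 101
5 [-10.3   0.3] [59.5 62.3] 106
10 [-10.3   0.2] [59.4 62.4] 111
foot px [323.04111199 198.1682881 ] collar [323.01270433 242.15354717]
shift [2.2, 3.4, 35.3] turn [-0.0065, 0.0035, -0.0134]
```

Call:
carry_out([
  [[2,3.5,8,-0.0065,0.0035,0,0],[2,3.5,18,-0.0065,0.0035,0,0],[2,3.5,28,-0.0065,0.0035,0,0],[2,3.5,35,-0.0065,0.0035,0,0],[2,3.5,35,-0.0065,0.0035,0,0],[2,3.5,35,-0.0065,0.0035,0,0]],
])

```text
time: 6.68
tool_pos: [0.3966, -0.1744, 0.2942]
tool_rot: [2.812, -0.12, 1.185]
wrist_force: [-0.8, -0.2, -1.9]
width: 0.0238
finger_force: 59.8
```

Run:
```python
from t import *
s=sense();T=rot(s['tool_rot']);tip=s['tool_pos']+T[:,2]*.157
a=snap('scene','sc5.png');b=snap('side','si5.png');w=snap('wrist','w5.png')
def crop(c,r,k):
    u,v=proj(c,spot).round().astype(int);print('o',u-r,v-r,'spot',proj(c,spot),'tip',proj(c,tip));return cv2.resize(c['image'][v-r:v+r,u-r:u+r],(400,400),interpolation=cv2.INTER_CUBIC)
cv2.imwrite('pics/c5.png',np.vstack([np.hstack([crop(b,25,8),crop(w,40,5)])])[:,:,::-1])
u,v=proj(a,spot);print(u,v)
print(s['tool_pos'],T[:,2],N(-3),s['wrist_force'],s['time']);move(*target(.012,N(-3)))
```

```text
o 249 184 spot [273.93022248 209.10183561] tip [272.69738164 205.40618384]
o 280 150 spot [319.88831257 190.15566857] tip [321.20959235 191.8276063 ]
344.67547262922733 230.53631777821886
[ 0.39660006 -0.17439842  0.29424243] [ 0.3425481  -0.01691407 -0.93934803] [-0.34155142  0.01789995  0.93969262] [-0.83304639 -0.22898957 -1.93024968] 6.6833
shift [-1.4, -2.3, 2.0] turn [0.0033, -0.0008, -0.0092]
```

View pics/c5.png

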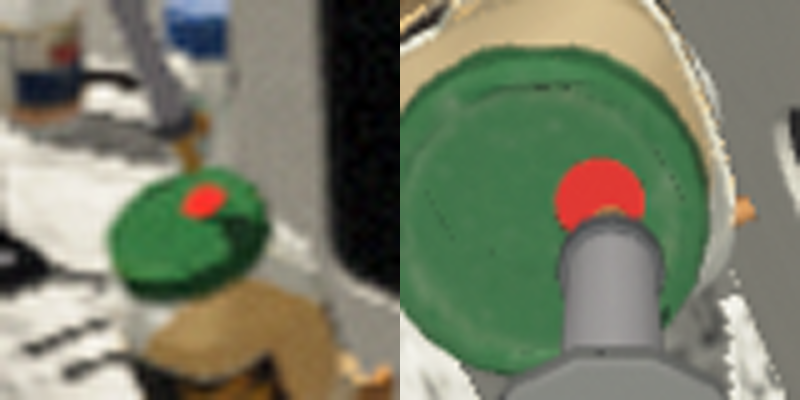

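The side view puts the tip at (272.8,205.2) above the spot (274.6,209.1), and the wrist view puts the tip just below the spot's centre (320,189.4). Both match the prediction, so I'll make a small correction and advance slowly.

Call:
carry_out([
  [[-0.5,-1,2,0,0,0,0],[-1,-1.7,5,0,0,0,0],[-1,-1.7,8,0,0,0,0],[-1,-1.7,9,0,0,0,0],[-1,-1.7,9,0,0,0,0],[-1,-1.7,9,0,0,0,0]],
])

```text
time: 7.33
tool_pos: [0.398, -0.1757, 0.286]
tool_rot: [2.81, -0.12, 1.183]
wrist_force: [0.1, -0.0, -1.9]
width: 0.0236
finger_force: 59.8
```

```bash
cat > q.py <<'E'
from t import *
s=sense();T=rot(s['tool_rot']);n=-T[:,2]
print('F along n',n@s['wrist_force'],'F',s['wrist_force'],'tau',s['wrist_torque'],'t',s['time'],'f',s['finger_force'])
print('gap mm',n@(s['tool_pos']+T[:,2]*.157-spot)*1000,'err',(T.T@(spot-s['tool_pos'])*1000).round(2),'tilt',np.degrees(np.arccos(n@N(-3))))
E
python3 q.py
```

```text
F along n -1.8308107026283487 F [ 0.07456578 -0.0064277  -1.92275665] tau [ 0.03274526  0.49919231 -0.0161069 ] t 7.3333 f 59.81013357639313
gap mm 4.636385096095379 err [-1.6000e-01 -6.1000e-01  1.6164e+02] tilt 0.15372797388772919
```

Call:
carry_out([
  [[0,-0.5,1.5,0,0,0,0],[0,-0.5,3,0,0,0,0],[0,-0.5,3,0,0,0,0],[0,-0.5,3,0,0,0,0]],
])

```text
time: 7.67
tool_pos: [0.3986, -0.1756, 0.283]
tool_rot: [2.81, -0.12, 1.183]
wrist_force: [0.0, -0.4, -1.7]
width: 0.0232
finger_force: 59.8
```

```bash
python3 q.py
```

```text
F along n -1.5905976072334485 F [ 0.00201916 -0.3643183  -1.68649926] tau [0.04329717 0.52173809 0.03736093] t 7.6667 f 59.810779094696045
gap mm 1.641684315804509 err [-2.0000e-01 -1.0000e-01  1.5864e+02] tilt 0.15481930044980624
```

Call:
carry_out([
  [[0,0,1,0,0,0,0],[0,0,2,0,0,0,0],[0,0,2,0,0,0,0],[0,0,2,0,0,0,0]],
])

```text
time: 8.0
tool_pos: [0.3993, -0.1756, 0.2811]
tool_rot: [2.81, -0.12, 1.183]
wrist_force: [-0.4, 0.4, -1.2]
width: 0.0238
finger_force: 59.8
```

```bash
python3 q.py
```

```text
F along n -0.9608200779274009 F [-0.35327253  0.35777658 -1.15992981] tau [ 0.01791768  0.49911744 -0.01077452] t 8.0 f 59.81070935726166
gap mm -0.35585254577859093 err [-2.1000e-01 -1.1000e-01  1.5664e+02] tilt 0.15473279150098007
```

Call:
carry_out([
  [[0,0,1,0,0,0,0],[0,0,2,0,0,0,0],[0,0,2,0,0,0,0],[0,0,2,0,0,0,0]],
])

```text
time: 8.33
tool_pos: [0.4001, -0.1757, 0.2795]
tool_rot: [2.81, -0.12, 1.183]
wrist_force: [-1.4, 0.4, 0.7]
width: 0.0232
finger_force: 60.1
```

```bash
python3 q.py
```

```text
F along n 1.1974827553763854 F [-1.41433516  0.43883695  0.74813864] tau [0.03758309 0.51543568 0.02616289] t 8.3333 f 60.13782620429993
gap mm -2.17292506748752 err [ -0.21  -0.4  154.83] tilt 0.17915008194246007
```

Call:
carry_out([
  [[0,0,1,0,0,0,0],[0,0,1,0,0,0,0],[0,0,1,0,0,0,0]],
])

```text
time: 8.58
tool_pos: [0.4004, -0.1757, 0.2785]
tool_rot: [2.81, -0.12, 1.183]
wrist_force: [-0.1, -0.4, 0.5]
width: 0.0235
finger_force: 60.2
```

```bash
python3 q.py
```

```text
F along n 0.4957002618904524 F [-0.10756639 -0.43595692  0.49721331] tau [0.01374449 0.45473398 0.01334146] t 8.5833 f 60.213627219200134
gap mm -3.199643443233777 err [ -0.22  -0.36 153.8 ] tilt 0.17720130039926438
```

Call:
carry_out([
  [[0,0.3,1,0,0,0,0],[0,0.3,1.8,0,0,0,0],[0,0.3,1.8,0,0,0,0]],
])

```text
time: 8.83
tool_pos: [0.4012, -0.1758, 0.2767]
tool_rot: [2.81, -0.12, 1.183]
wrist_force: [-2.2, -0.1, -0.7]
width: 0.023
finger_force: 60.3
```

```bash
cat > avg.py <<'E'
from t import *
F=[]
for i in range(12):
    w=read_camera('wrist');s=sense();T=rot(s['tool_rot']);F.append(-T[:,2]@s['wrist_force'])
print('mean F',np.mean(F),np.std(F),s['time'])
E
python3 avg.py; python3 q.py
python3 - <<'E'
from t import *
b=snap('side','si6.png');w=snap('wrist','w6.png')
def crop(c,r):
    u,v=proj(c,spot).round().astype(int);print(u-r,v-r);return cv2.resize(c['image'][v-r:v+r,u-r:u+r],(400,400),interpolation=cv2.INTER_CUBIC)
cv2.imwrite('pics/c6.png',np.hstack([crop(b,20),crop(w,40)])[:,:,::-1])
E
```

```text
mean F 0.5882529528446923 0.3893747594441321 9.4333
F along n 1.1282710246467123 F [-2.52973864  0.10652059  0.27230091] tau [0.09755688 0.71865802 0.01601221] t 9.4333 f 60.2104389667511
gap mm -5.071047284418244 err [ -0.2   -0.5  151.93] tilt 0.1631476570151724
254 189
282 154
```

View pics/c6.png

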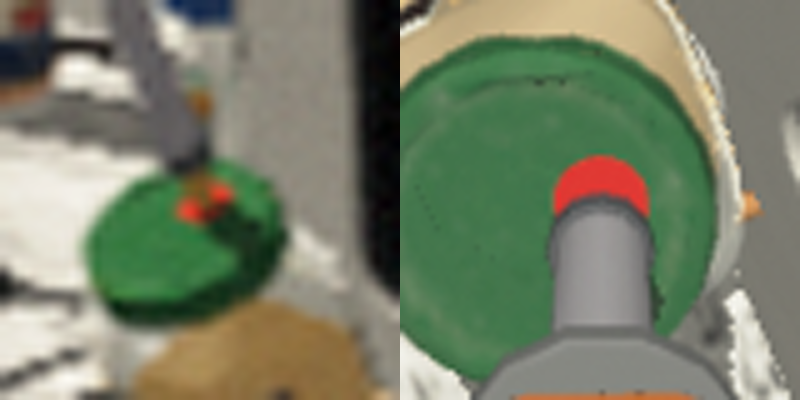

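Call:
carry_out([
  [[0,0,0,0,0,0,0],[0,0,0,0,0,0,0],[0,0,0,0,0,0,0]],
])

```text
time: 9.78
tool_pos: [0.4012, -0.1758, 0.2768]
tool_rot: [2.81, -0.12, 1.183]
wrist_force: [-1.3, 0.1, 0.4]
width: 0.0234
finger_force: 60.2
```

```bash
cat > avg.py <<'E'
from t import *
F=[];M=[];P=[]
for i in range(14):
    w=read_camera('wrist');s=sense();T=rot(s['tool_rot']);F.append(s['wrist_force']);M.append(s['wrist_torque']);P.append(s['tool_pos'])
F=np.array(F);n=-T[:,2];f=F.mean(0)-[-.24,-.2,-1.84]
print('F',F.mean(0),F.std(0),'contact',f,'normal',f@n,'in tool',T.T@f,'tau',np.mean(M,0),'t',s['time'])
p=np.mean(P,0);print('gap',n@(p-spot)*1000-157,'err',(T.T@(spot-p)*1000).round(2))
h=cv2.cvtColor(w['image'],cv2.COLOR_RGB2HSV);m=cv2.inRange(h,(0,170,150),(4,255,255));m[:150]=0;m[230:]=0
ys,xs=np.nonzero(m);print('red',xs.min(),xs.max(),ys.min(),'pred',proj(w,spot))
E
python3 avg.py
```

```text
F [-1.58288449  0.41029738  0.26940239] [0.80496943 0.37213776 0.35252473] contact [-1.34288449  0.61029738  2.10940239] normal 2.4535763624657903 in tool [ 0.30940252 -0.71387199 -2.45357636] tau [0.11826906 0.73316294 0.02943557] t 10.4833
gap -5.0729976379143125 err [ -0.21  -0.5  151.93]
red 313 330 185 pred [322.07184343 194.31917837]
```

Call:
carry_out([
  [[0,0,0.5,0,0,0,0],[0,0,0.5,0,0,0,0],[0,0,0.5,0,0,0,0],[0,0,0.5,0,0,0,0],[0,0,0.5,0,0,0,0],[0,0,0.5,0,0,0,0],[0,0,0.5,0,0,0,0],[0,0,0.5,0,0,0,0],[0,0,0.5,0,0,0,0],[0,0,0.5,0,0,0,0]],
])

```text
time: 11.32
tool_pos: [0.4014, -0.1758, 0.2763]
tool_rot: [2.81, -0.12, 1.183]
wrist_force: [-1.4, 0.2, 0.5]
width: 0.0233
finger_force: 60.1
```

```bash
python3 avg.py
```

```text
F [-1.74622938  0.51769185  0.2356721 ] [0.43399896 0.49956418 0.55882933] contact [-1.50622938  0.71769185  2.0756721 ] normal 2.4800935353612314 in tool [ 0.34285791 -0.90763853 -2.48009354] tau [0.13723741 0.76543102 0.03089854] t 12.0167
gap -5.5656761975235725 err [ -0.21  -0.51 151.43]
red 313 330 186 pred [322.04729543 194.47838593]
```

Call:
carry_out([
  [[0,-0.5,0.4,0,0,0,0],[0,-0.5,0.4,0,0,0,0],[0,-0.5,0.4,0,0,0,0],[0,-0.5,0.4,0,0,0,0],[0,-0.5,0.4,0,0,0,0],[0,-0.5,0.4,0,0,0,0]],
])

```text
time: 12.52
tool_pos: [0.4013, -0.1757, 0.276]
tool_rot: [2.809, -0.12, 1.183]
wrist_force: [-1.3, 0.3, 1.8]
width: 0.0235
finger_force: 60.2
```

```bash
python3 avg.py
```

```text
F [-0.29087451 -0.32424526  1.12555301] [0.37492286 0.56389856 0.59995683] contact [-0.05087451 -0.12424526  2.96555301] normal 2.798748162199688 in tool [ 0.22105152  0.96471482 -2.79874816] tau [-0.05709522  0.32180883 -0.03639965] t 13.2167
gap -5.893028710843936 err [ -0.2   -0.26 151.11]
red 313 331 186 pred [322.42193988 194.58946355]
```

Call:
carry_out([
  [[0,0.25,0.1,0,0,0,0],[0,0.25,0.1,0,0,0,0],[0,0.25,0.1,0,0,0,0],[0,0.25,0.1,0,0,0,0],[0,0.25,0.1,0,0,0,0],[0,0.25,0.1,0,0,0,0],[0,0.25,0.1,0,0,0,0],[0,0.25,0.1,0,0,0,0],[0,0.25,0.1,0,0,0,0],[0,0.25,0.1,0,0,0,0]],
])

```text
time: 14.05
tool_pos: [0.4014, -0.1757, 0.2758]
tool_rot: [2.81, -0.12, 1.183]
wrist_force: [-1.0, -0.2, 0.0]
width: 0.0234
finger_force: 60.3
```

```bash
python3 avg.py
python3 - <<'E'
from t import *
a=snap('side','si9.png');b=load('si0')
for c in(b,a):
    h=cv2.cvtColor(c['image'],cv2.COLOR_RGB2HSV);m=cv2.inRange(h,(60,100,25),(90,255,255));m=m[200:225,255:295];print(cv2.boundingRect(m))
cv2.imwrite('pics/c9.png',cv2.resize(a['image'][150:230,220:320],None,fx=7,fy=7,interpolation=cv2.INTER_CUBIC)[:,:,::-1])
E
```

```text
F [-0.78139606 -0.13908382  1.10835373] [0.3913279  0.37435107 0.36535522] contact [-0.54139606  0.06091618  2.94835373] normal 2.955147791907568 in tool [ 0.20527629  0.46322065 -2.95514779] tau [-0.04109772  0.35106468 -0.02602433] t 14.75
gap -6.069291419824538 err [ -0.2   -0.27 150.93]
red 313 331 186 pred [322.36225339 194.64125523]
(8, 5, 19, 16)
(8, 5, 19, 16)
```

View pics/c9.png

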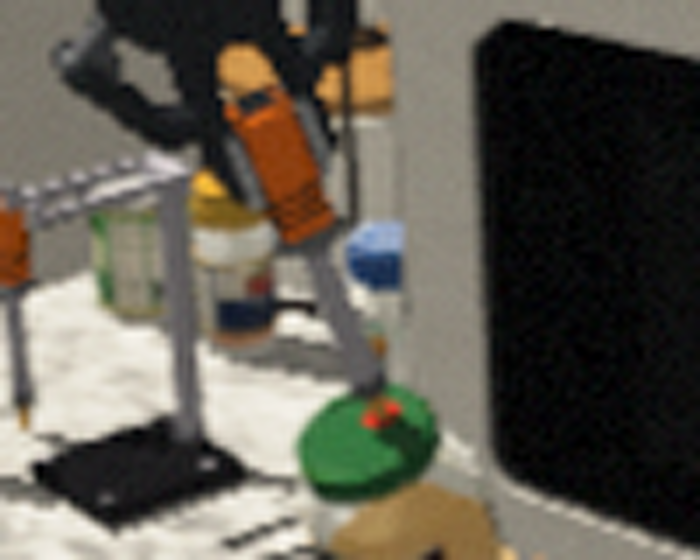

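Call:
carry_out([
  [[0,0,0,0,0,0,0],[0,0,0,0,0,0,0],[0,0,0,0,0,0,0],[0,0,0,0,0,0,0],[0,0,0,0,0,0,0],[0,0,0,0,0,0,0],[0,0,0,0,0,0,0],[0,0,0,0,0,0,0],[0,0,0,0,0,0,0],[0,0,0,0,0,0,0]],
])

```text
time: 15.63
tool_pos: [0.4013, -0.1757, 0.2758]
tool_rot: [2.81, -0.12, 1.183]
wrist_force: [-1.1, 0.4, 0.4]
width: 0.0232
finger_force: 60.3
```

The picture shows the probe gripped and leaning with the jar, its tip on the red spot at crop (380,412), and the jar unmoved. The net force is about 3 N, which is about half travel. I'll hold a bit longer, then hand in.

Call:
carry_out([
  [[0,0,0,0,0,0,0],[0,0,0,0,0,0,0],[0,0,0,0,0,0,0],[0,0,0,0,0,0,0],[0,0,0,0,0,0,0],[0,0,0,0,0,0,0],[0,0,0,0,0,0,0],[0,0,0,0,0,0,0],[0,0,0,0,0,0,0],[0,0,0,0,0,0,0]],
])

```text
time: 16.47
tool_pos: [0.4014, -0.1758, 0.2758]
tool_rot: [2.81, -0.12, 1.183]
wrist_force: [-0.8, -0.3, 1.1]
width: 0.0231
finger_force: 60.3
```

```bash
python3 avg.py; python3 -c "
from station import hand_in
print(hand_in())"
```

```text
F [-0.7683167  -0.15278935  1.23325822] [0.54572488 0.51007755 0.67264473] contact [-0.5283167   0.04721065  3.07325822] normal 3.067625497985521 in tool [ 0.21259584  0.5203271  -3.0676255 ] tau [-0.0192397   0.38676329 -0.00986823] t 17.1667
gap -6.064280014062064 err [ -0.2   -0.27 150.94]
red 313 331 186 pred [322.34455955 194.6398174 ]
the job is handed in; nothing more can be done
None
```

I lifted the probe off its hook and pressed its tip on the red spot, square to the lid to within about 1–2°, at about 3.1 N (roughly half travel); I held it there over 2 s with the jar unmoved and handed in still gripping and pressing.

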